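# Stop the coasting platter over its transit socket and pin it

### The arm

A 7-joint arm with a two-finger parallel gripper is mounted at the origin on the work surface. World frame = base frame: x ahead of the robot, y to its left, z up, the work surface at z = 0. Lengths are in m, angles in rad, forces in N, time in s.
With the tool pointing down it reaches from about 0.425 to 0.925 m from the base axis. Payload 6.8 kg.
Tool frame: the origin (TCP) lies on the centre line of the jaws, within the pads' length; the fingertips stand 8 mm ahead of it and the grasp point (between the pads) lies 11 mm behind it (r.finger_overhang is the distance from the TCP to the fingertips, in m); x points along the fingers, z is the direction in which the jaws open and shut, and the axes are right-handed (so a half turn about x gives the same grasp; the last joint's range is limited). The gripper opens to 85 mm and grips with 20 to 120 N. Pads are 22 mm wide; open, the fingers measure 114 mm over their backs; the gripper's body (76 mm by 85 mm) begins 54 mm behind the grasp point. The pads swing forward as they close: fully open they stand 13 mm farther back than shut.
Start: joints at [-1.403, 0.477, 0.022, 1.555, -0.011, 1.109, -0.083], TCP at [0.184, 0.65, 0.239] pointing down, gripper open.
Joint ranges: [-2.96, 2.96], [-0.34, 2.1], [-1.41, 1.46], [0.24, 2.44], [-1.37, 4.51], [0.17, 1.92], [-2.96, 2.96]. Speed limits (rad/s): [2.39, 2.39, 3.14, 3.14, 3.14, 3.14, 3.14].

### API

Orientations are given as a rotation vector (axis times angle).
In Python, from bench import r gives the robot as it stands. The module is installed in compiled form; this text tells all that it offers.
- The arm moves only by the tool play_rows, never from a script. Its argument "plan" is a list of rows, each a list of 5 numbers: the opening, from -1 (shut) to 1 (fully open), then the shift along the world's x, y, z in m, then the turn about the world's z in rad. A call has 1 to 10 rows; each row is the pose to reach, as a shift and turn from the pose commanded when the call began; what a row does not reach only later rows make up. A row lasts 1/10 s, in which the tool goes at most 50 mm and 8.59 degrees, less where a joint would pass 70% of its speed; a pose out of reach is approached as far as the arm can. A call with a gripper value outside its range is refused whole. The fingers move at their own pace and stop on an object; "force" is the grip in N (left out, the last holds). Time passes only in rows, so rows that repeat a pose let the fingers close. It gives the time, the measured TCP pose, the force and the opening at its end, in the units of the state.
- r.get_obs(): the state, without advancing time (a new reading comes with each control period).
- r.grab_frame(name): name is "side" or "top"; returns a dict with "pixels" (480x640x3 uint8, blue, green, red), "z_map" (480x640 float32, m along the optical axis (not along the pixel's ray), 0 where there is no reading), "vfov" (degrees; the focal length in pixels is half the picture's height over the tangent of half this angle, whatever the lens; pixels are square), "cx", "cy" (the principal point, pixels), "R" (3x3) and "t" (3): a world point X has camera coordinates R X + t. Camera axes: x right, y down, z forward; pixel columns grow to the right and rows downward; lengths in m; the calibration is good to about 2 mm. A picture is of the moment at which its call begins.
- r.hand_in(): hands the job in, once; it reports no verdict.
Trained networks look in a picture, given as the dict that the camera call returned (one of the last four; its "shot" number tells which), for a name from the list of things; names that differ only in an ending like _2 or _b are one class to them, and where a whole thing is asked for, a point or a joint stands for the part that bears it (a point fixed in the world has none). Each returns a list of dicts, best first, with "conf" (0 to 1); they miss things now and then, are a little off and sometimes report something else, mostly with a low value. They report only what shows in the picture. A call takes as long as a camera call. They do not tell look-alikes from the thing itself.
- r.outline_of(picture, label): "mask" (480x640 bool, what is visible of it) and "bbox" ([left, top, right, bottom] as shares, 0 to 1, of the picture: columns of its width, rows of its height, round what is visible of it).
- r.pinpoint(picture, label): "position" ([column, row] as shares, 0 to 1, of the picture: columns of its width, rows of its height: a listed point, or the origin of a listed thing).
The state is a dict: "clock": time; "joints": joint angles; "qvel": joint speeds; "tau": joint torques, N m; "tcp_pos": TCP position; "orientation": TCP orientation; "contact_force": force on the tool from outside, world axes, zero at the start; "moment": the same for the moment, N m; "grip_width": finger opening in m.
Only numpy, scipy, OpenCV 4.12 (cv2) and the standard library are available. Lean on these libraries where they do the work, as an engineer would, in place of code of your own. Each camera call takes 0.05 s, during which the arm holds its last target.

### The job

The turntable is about to be carried and its platter is still coasting round. Slow it with a light touch so that it comes to rest with its access hole over the lock socket in the deck, then take the transit pin from the accessory stand and slip it through the hole into the socket, fully home, without forcing it and never against a turning platter. Press on the sprung platter only gently, let go of everything at the end, and leave the tonearm and the other things on the desk where they are.

Things in the scene. Friction and masses are not known exactly. Their poses are not given: they have to be found in the camera images.
- platter (a joint): turn of the platter about the spindle (rad), growing clockwise from above and counting on turn after turn. It coasts at 2 to 4 rad/s, losing speed very slowly; in a run's first second it still gathers speed. The access hole is over the lock socket at every whole number of turns (0, 6.283, 12.566 ...). Nothing holds it: once stopped and let go, it stays
- platter_hole (a point): centre of the access hole, at the platter's top face: the one round hole (20 mm) through the platter besides the spindle's, 100 mm from the spindle axis; it goes round with the platter. z up. A finger pressing 2 to 3 N near the rim slows the platter by some 6 to 12 rad/s in a second and can drag it round; a finger lifted abruptly can flick it a little out of place
- spindle (a point): point on the platter's axis, 100 mm above the desk. Platter: bare aluminium disc 300 mm across, 14 mm thick, 1.8 kg, flat level top about 100 mm above the desk (up to 1 mm higher or lower), on springs: gives straight down 1 mm per 5 N, stop 4 mm down; over 15 N strains it. Spindle 7 mm thick, 16 mm above the platter
- lock_socket (a point): centre of the mouth of the lock socket: upright round hole 16 mm wide, 34 mm deep in the black deck 80 mm above the desk, 100 mm from the spindle axis, under the platter (underside 6 mm above the deck), seen only through the access hole. A pointer block on the deck just outside the rim lies on the line from spindle through socket. Axes: x to turntable's rear, y left, z up
- turntable: black box 360 mm deep (x, to the rear), 440 mm wide (y, to its left), deck 80 mm above the desk; origin under its centre. Spindle 45 mm left of centre; seen from the spindle the lock socket lies 130 degrees anticlockwise from x (front left). The aluminium pointer block, 20 x 7 x 16 mm high, stands 160 to 180 mm from the spindle. Fixed to the desk
- tonearm (a joint): swing of the tonearm (rad), 0 parked: a slim aluminium arm running front to rear along the right side of the deck, 215 mm to the right of the spindle, up to 60 mm above the deck; to be left parked
- pin_knob (a point): transit pin, centre of its black ribbed grip knob (20 mm thick, 34 mm tall). Under the knob a steel flange 32 mm wide, 4 mm thick, then a 14 mm steel shank 38 mm long whose last 10 mm taper to 6 mm. This point is 21 mm above the flange's underside, 59 mm above the tip; z from tip to knob. About 0.11 kg. It stands knob up in a hole of the stand, flange on the stand's top
- pin_tip (a point): the transit pin's lower end, on its axis. When fully home the flange lies on the platter and the tip is about 18 mm below the socket's mouth
- pin: the transit pin; origin at its lower end, z along it towards the knob
- stand: accessory stand: fixed dark wooden block 145 mm long (x), 52 mm wide (y), 44 mm high, three 16 mm holes in a row along x, 47 mm apart; origin under its centre. The pin, the stylus brush and the screwdriver stand in its holes, in any order
- stylus_brush: small stylus brush standing in the stand: slim 12 mm black handle, 85 mm tall in all, grey bristle tuft on top; origin at its lower end. Leave in place
- driver: stubby screwdriver standing in the stand: grey waisted handle 21 mm thick, no flange, 80 mm tall in all; origin at its lower end. Leave in place
- tape_a: cassette in a clear case 70 x 109 x 17 mm lying on the desk; origin under its centre. Leave in place
- tape_b: second cassette like the first. Leave in place
- adaptor: aluminium record centre adaptor on the desk, 37 mm across, 10 mm high; origin under its centre. Leave in place
- clamp: dark steel record clamp puck on the desk, 76 mm across, 36 mm high; origin under its centre. Leave in place
- record_brush: record brush on the desk, wooden back, 30 x 100 x 28 mm; origin under its centre. Leave in place
Things that resemble listed ones, but are neither listed nor needed, are in the scene too. What is shaped like the pin but green or orange is not meant.

How it is judged:
By the outcome, as a careful person would: the job done as asked, in the order asked, and still so for the second after the job is handed in, with the robot touching nothing.
It also fails if it takes over 64 s, if anything falls off the work surface, if the arm or the gripper's body presses on something with over 40 N, if the wrist force passes 120 N, or if a joint passes its speed limit or range.

## Working session

There is one attempt and no reset: what is moved stays moved. The work goes in short steps, Python scripts to look and compute and a tool call to move; the robot and the scene stay as the last step left them, time stands still between calls to the robot, and variables do not carry over. Pictures are saved under pics/ and viewed, and the job is handed in when it is done.

Besides the shell and the picture viewer there is one more tool, called as a command line: name --pt "numbers of a row" for each row, then --argument value for the rest. play_rows: Moves the arm, as the interface text tells. Its arguments: {"type":"object","properties":{"plan":{"type":"array","items":{"type":"array","items":{"type":"number"}}},"force":{"type":"number"}},"required":["plan"]}

```bash
mkdir -p pics
cat > h.py <<'E'
import numpy as np, cv2
from bench import r
def K(p):
    f=240/np.tan(np.radians(p["vfov"])/2); return f,p["cx"],p["cy"]
def unproj(p,c,rw,z):
    f,cx,cy=K(p); X=np.array([(c-cx)/f*z,(rw-cy)/f*z,z]); return np.array(p["R"]).T@(X-np.array(p["t"]))
def onplane(p,c,rw,h):
    f,cx,cy=K(p); R=np.array(p["R"]);C=-R.T@np.array(p["t"]); d=R.T@np.array([(c-cx)/f,(rw-cy)/f,1]); return C+d*(h-C[2])/d[2]
def proj(p,X):
    f,cx,cy=K(p); q=np.array(p["R"])@np.array(X)+np.array(p["t"]); return np.array([cx+f*q[0]/q[2],cy+f*q[1]/q[2]])
E
python3 - <<'E'
from h import *
o=r.get_obs(); print({k:np.round(v,3) for k,v in o.items()}, r.finger_overhang)
for n in("top","side"):
    p=r.grab_frame(n); cv2.imwrite(f"pics/{n}0.png",p["pixels"]); print(n,p["vfov"],p["cx"],p["cy"],np.round(p["R"],3).tolist(),np.round(p["t"],3))
    for l in("platter_hole","spindle","lock_socket","pin_knob","pin_tip","pin","stand","turntable","driver","stylus_brush","platter","tonearm"):
        try:
            q=r.pinpoint(p,l) ; print(l,[(round(a["conf"],2),np.round(np.array(a["position"])*[640,480],1).tolist()) for a in q[:3]])
        except Exception as e: print(l,e)
print(r.get_obs()["clock"])
E
```

```text
{'clock': np.float64(0.0), 'joints': array([-1.403,  0.478,  0.022,  1.556, -0.012,  1.109, -0.083]), 'qvel': array([ 0.   , -0.001, -0.   ,  0.   ,  0.001, -0.   ,  0.001]), 'tau': array([-1.0000e-03, -5.9646e+01,  1.6080e+00, -2.8121e+01,  1.3000e-02,
        9.0000e-03, -0.0000e+00]), 'tcp_pos': array([0.184, 0.649, 0.238]), 'orientation': array([-1.005,  1.329,  1.003]), 'contact_force': array([ 0.084,  0.505, -0.157]), 'moment': array([ 0.015, -0.015,  0.025]), 'grip_width': np.float64(0.085)} 0.008
top 48.116835029302045 324.7174674183356 237.8957066287145 [[-0.002, -1.0, -0.016], [-0.992, 0.004, -0.129], [0.129, 0.016, -0.992]] [-0.005  0.49   1.552]
platter_hole [(0.76, [314.7, 244.6])]
spindle [(0.62, [325.2, 212.2])]
lock_socket [(0.94, [300.5, 238.8])]
pin_knob [(0.58, [169.5, 276.6]), (0.52, [203.8, 280.1])]
pin_tip []
pin [(0.63, [176.3, 275.7]), (0.54, [301.4, 238.9]), (0.5, [239.1, 300.7])]
stand [(0.97, [209.3, 263.2]), (0.42, [449.1, 266.4]), (0.33, [314.3, 243.7])]
turntable [(0.82, [338.4, 213.6])]
driver [(0.61, [337.4, 214.1]), (0.41, [204.6, 265.7])]
stylus_brus
[... 533 characters left out ...]
[(0.67, [293.5, 238.5])]
lock_socket []
pin_knob [(0.72, [386.5, 357.1]), (0.7, [337.7, 439.3]), (0.69, [330.9, 179.7])]
pin_tip [(0.6, [353.4, 406.6]), (0.57, [387.3, 376.6])]
pin [(0.82, [336.2, 461.6]), (0.81, [389.2, 378.6]), (0.79, [354.9, 407.1])]
stand [(0.69, [258.5, 262.4]), (0.68, [329.9, 411.1])]
turntable [(0.7, [294.4, 263.0])]
driver []
stylus_brush [(0.55, [296.5, 406.5])]
platter it knows: adaptor, clamp, driver, lock_socket, pin, pin_knob, pin_tip, platter_hole, record_brush, spindle, stand, stylus_brush, tape, turntable
tonearm it knows: adaptor, clamp, driver, lock_socket, pin, pin_knob, pin_tip, platter_hole, record_brush, spindle, stand, stylus_brush, tape, turntable
1.1
```

View pics/top0.png

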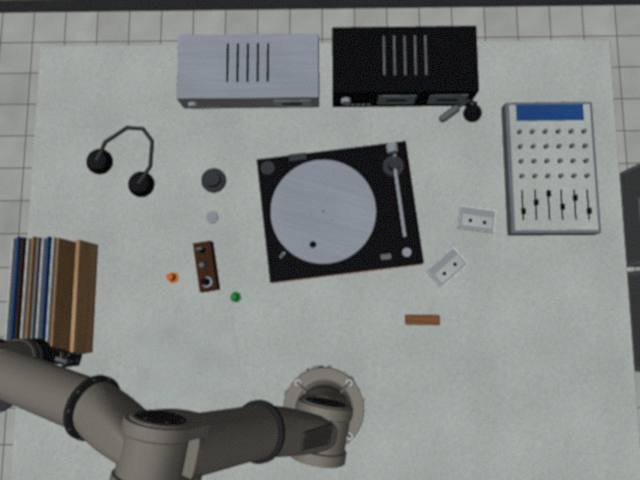

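View pics/side0.png

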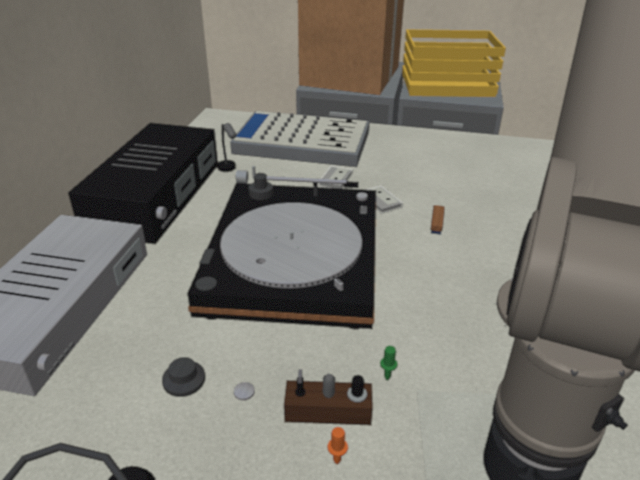

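```bash
cat >> h.py <<'E'
def cloud(p):
    f,cx,cy=K(p); z=p["z_map"]; v,u=np.mgrid[:480,:640]; X=np.stack([(u-cx)/f*z,(v-cy)/f*z,z],-1)
    return (X-np.array(p["t"]))@np.array(p["R"])
E
python3 - <<'E'
from h import *
p=r.grab_frame("top");s=r.grab_frame("side")
np.savez("s.npz",**{k:v for k,v in s.items()});np.savez("t.npz",**{k:v for k,v in p.items()})
for n,q in(("top",p),("side",s)):
    W=cloud(q); g=q["pixels"].astype(int)
    c=[323,212] if n=="top" else [292,243]
    m=(abs(W[...,2]-.1)<.008)&(q["z_map"]>0)&(g.mean(-1)>90)
    k,lab=cv2.connectedComponents(m.astype(np.uint8)); l=lab[c[1]+8,c[0]+12]; mm=(lab==l).astype(np.uint8)
    P=W[mm>0]; h=np.median(P[:,2]); print(n,len(P),"height",h,P[:,2].std())
    ct=max(cv2.findContours(mm,cv2.RETR_EXTERNAL,cv2.CHAIN_APPROX_NONE)[0],key=len)[:,0]
    E=np.array([onplane(q,a,b,.1)[:2] for a,b in ct])
    A=np.c_[2*E,np.ones(len(E))]; x=np.linalg.lstsq(A,(E**2).sum(1),rcond=None)[0]; R=np.sqrt(x[2]+x[0]**2+x[1]**2)
    print("centre",x[:2],"R",R)
    a=dict(top=[(207,282),(283,254),(236,297),(172,277)],side=[(357,380),(339,284)])[n]
    for u,v in a: print((u,v),W[v,u])
    crop=q["pixels"][230:300,160:330] if n=="top" else q["pixels"][360:430,270:390]
    cv2.imwrite(f"pics/c_{n}.png",cv2.resize(crop,None,fx=4.7,fy=4.7,interpolation=cv2.INTER_CUBIC))
    # stand mask
    for a in r.outline_of(q,"stand")[:1]:
        M=W[a["mask"]]; print("stand",a["conf"],np.median(M,0))
print(r.get_obs()["clock"])
E
```

```text
top 8321 height 0.09902179455170004 0.0031376442795831728
centre [ 0.5600065  -0.00207161] R 0.1481951623894808
(207, 282) [0.35954121 0.32819235 0.07336064]
(283, 254) [0.43682765 0.1102014  0.09340743]
(236, 297) [0.31692216 0.24508754 0.07046133]
(172, 277) [0.37454172 0.43128589 0.06519912]
stand 0.55 [0.40992947 0.33524653 0.04188624]
side 9110 height 0.10045682362870467 0.0015627736508958797
centre [0.55964737 0.00166059] R 0.15057358228616297
(357, 380) [0.36391857 0.33832485 0.08121414]
(339, 284) [0.43410535 0.11901366 0.09340775]
stand 0.87 [0.40695067 0.36179423 0.04243614]
1.3
```

Run:
```python
import cv2,numpy as np
a=cv2.imread("pics/c_top.png");b=cv2.imread("pics/c_side.png")
w=np.zeros((a.shape[0]+1+0,1,3),np.uint8)
cv2.imwrite("pics/c1.png",np.vstack([a[:300],np.pad(cv2.resize(b,(510,298)),((0,0),(0,a.shape[1]-510),(0,0)))]))
```

```text
(no output)
```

View pics/c1.png

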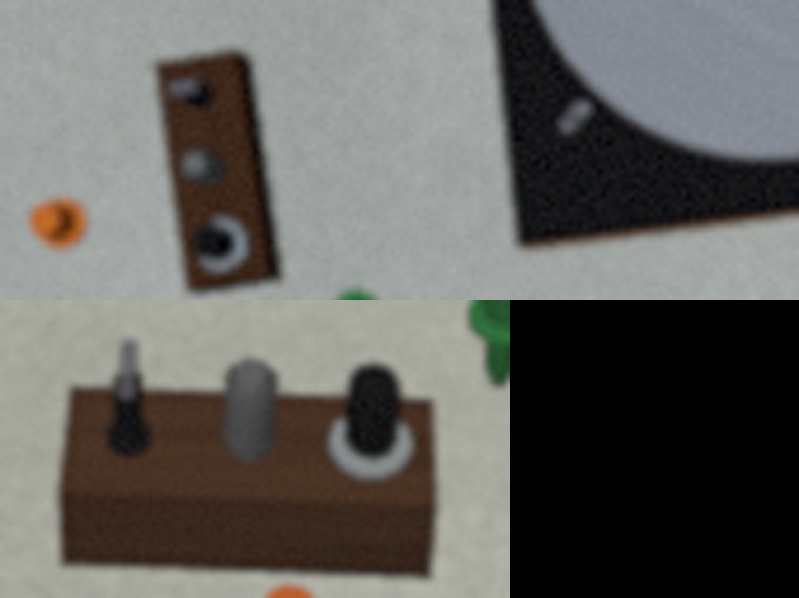

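```bash
cat >> h.py <<'E'
S=np.array([0.5598,0.000])
def hole(q,h=.1,Sx=None):
    # dark blob in rectified platter view
    Sx=S if Sx is None else Sx
    n=340; g=np.linspace(-.17,.17,n); X,Y=np.meshgrid(g,g,indexing='ij')
    f,cx,cy=K(q); P=np.stack([X+Sx[0],Y+Sx[1],np.full_like(X,h)],-1)@np.array(q["R"]).T+np.array(q["t"])
    im=cv2.remap(q["pixels"],(cx+f*P[...,0]/P[...,2]).astype(np.float32),(cy+f*P[...,1]/P[...,2]).astype(np.float32),cv2.INTER_LINEAR)
    gr=cv2.cvtColor(im,cv2.COLOR_BGR2GRAY); rr=np.hypot(X,Y)
    ring=(rr>.08)&(rr<.12)
    w=np.where(ring,np.clip(110-gr.astype(float),0,None),0)
    k,lab,st,ce=cv2.connectedComponentsWithStats((w>0).astype(np.uint8))
    out=[]
    for i in range(1,k):
        mm=lab==i; s=w[mm].sum()
        if st[i,4]>40: out.append((st[i,4],(X[mm]*w[mm]).sum()/s,(Y[mm]*w[mm]).sum()/s))
    return im,sorted(out,reverse=True)
E
python3 - <<'E'
from h import *
pr=[]
for i in range(6):
    n=("side","top")[i%2]
    q=r.grab_frame(n); c=r.get_obs()["clock"]; Sx=dict(top=[.560,-.0021],side=[.5597,.0017])[n]
    im,o=hole(q,.1,np.array(Sx)); print(n,c-.05,[(a,round(np.hypot(x,y),4),round(np.degrees(np.arctan2(y,x)),1)) for a,x,y in o[:3]])
    if i<2: cv2.imwrite(f"pics/rect{n}.png",np.rot90(im,2) if 0 else im); pr.append(im)
cv2.imwrite("pics/rect.png",np.hstack(pr))
for n,f in(("t","t.npz"),("s","s.npz")):
    q=dict(np.load(f)); 
    if n=="t": print("knobtop",onplane(q,205.3,281.3,.082),"flange",onplane(q,206.6,282.1,.048)); print("block",onplane(q,283,254.5,.096))
    else: print("knobtop",onplane(q,357.5,378.8,.082),"flange",onplane(q,357.1,393.8,.048)); print("block",onplane(q,338.5,284,.096))
    W=cloud(q)
from scipy.spatial.transform import Rotation as Ro
print(Ro.from_rotvec(r.get_obs()["orientation"]).as_matrix().round(3))
E
```

```text
side 1.3 [(np.int32(96), np.float64(0.1055), np.float64(-64.3))]
top 1.3499999999999999 [(np.int32(325), np.float64(0.1), np.float64(-75.0))]
side 1.4 [(np.int32(87), np.float64(0.1049), np.float64(-80.8))]
top 1.45 [(np.int32(323), np.float64(0.1003), np.float64(-92.3))]
side 1.5 [(np.int32(86), np.float64(0.1035), np.float64(-97.3))]
top 1.55 [(np.int32(318), np.float64(0.1003), np.float64(-109.5))]
knobtop [0.36112092 0.33104362 0.082     ] flange [0.36046737 0.33531484 0.048     ]
block [0.43515409 0.10994673 0.096     ]
knobtop [0.36344335 0.33637231 0.082     ] flange [0.36230779 0.33798326 0.048     ]
block [0.43453885 0.12237169 0.096     ]
[[-0.    -0.962  0.272]
 [-0.     0.272  0.962]
 [-1.     0.    -0.   ]]
```

View pics/rect.png

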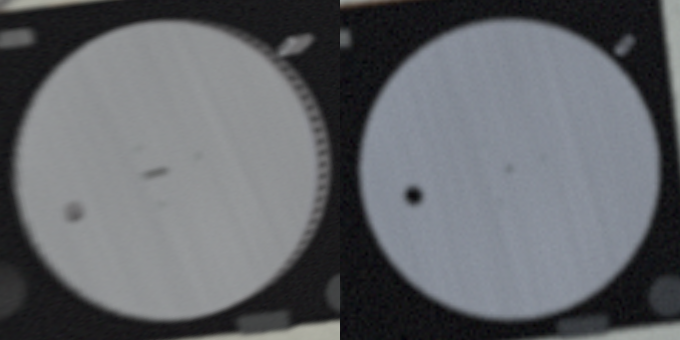

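Run:
```python
from h import *
q=dict(np.load("t.npz")); W=cloud(q)
def rect(m,h,c):
    k,lab=cv2.connectedComponents(m.astype(np.uint8)); mm=(lab==lab[c[1],c[0]]).astype(np.uint8)
    ct=max(cv2.findContours(mm,cv2.RETR_EXTERNAL,cv2.CHAIN_APPROX_NONE)[0],key=len)[:,0]
    E=np.array([onplane(q,a,b,h)[:2] for a,b in ct]).astype(np.float32); return cv2.minAreaRect(cv2.convexHull(E)),mm
print(rect((W[...,2]>.06)&(W[...,2]<.12),.08,(290,260))[0])
print(rect((W[...,2]>.03)&(W[...,2]<.1),.044,(205,270))[0])
# block: bright in local window
g=cv2.cvtColor(q["pixels"],cv2.COLOR_BGR2GRAY).astype(float)
big=cv2.resize(g[246:264,274:291],None,fx=1,fy=1); print(big.round().astype(int))
```

```text
((0.566882848739624, -0.04636937379837036), (0.3636243939399719, 0.439605176448822), 6.934996604919434)
((0.40932387113571167, 0.34278616309165955), (0.14573872089385986, 0.0549713633954525), 9.538386344909668)
[[ 22  16  22  29  14   9  19  21  45  74 106 125 137 138 141 137 142]
 [ 25  25  21  20  24  19  22  13  22  51  82 110 130 136 139 137 138]
 [ 26  18  23  20  23  25  14  23  19  28  54  85 114 127 137 141 138]
 [ 22  22  22  27  15  25  17  18  14  17  25  50  85 110 125 135 139]
 [ 25  24  20  19  21  17  19  21  26  30  29  32  45  81 106 125 135]
 [ 20  17  23  29  20  13  19  34  54  63  62  44  29  46  73 103 125]
 [ 24  17  22  15  19  20  31  60  79  95  97  70  35  16  40  72  99]
 [ 11  21  22  24  19  25  48  75  94 103 101  69  43  15  24  34  66]
 [ 20  18  24  18  21  43  65  83  88  92  81  58  33  21  22  24  30]
 [ 19  20  21  16  40  61  80  85  81  74  53  37  15  24  17  11  21]
 [ 24  13  22  18  43  77  91  91  74  53  38  20  21  13  19  14  15]
 [ 17  20  24  24  34  67  87  81  61  41  25  15  26  18  26  29  17]
 [ 22  19  20  18  32  45  60  51  37  24  24  21  23  21  22  19  25]
 [ 29  23  18  22  22  26  30  28  28  19  15  26  21  10  25  21  16]
 [ 26  21  18  18  23  23  23  22  24  19  18  20  23  16  20   3  18]
 [ 19  22  28  19  32  15  17  12  11  21  27  12  26  20  19  24  23]
 [ 23  20  20  16  22  22  18  24  16  24  19  17  23  23  26  21  19]
 [ 20  15  11  26  16  18  20  27  25  26  22  22  17  20  20  15  25]]
```

play_rows --pt "-1 0.216 -0.25 0 0" --pt "-1 0.216 -0.25 0 0" --pt "-1 0.216 -0.25 0 0" --pt "-1 0.216 -0.25 0 0" --pt "-1 0.216 -0.25 0 0" --pt "-1 0.216 -0.25 0 0" --pt "-1 0.216 -0.25 0 0" --pt "-1 0.316 -0.5 0 0" --pt "-1 0.316 -0.76 0 0" --pt "-1 0.316 -0.76 -0.03 0" --force 30

```text
clock: 2.6
tcp_pos: [0.4364, 0.253, 0.2362]
orientation: [-1.003, 1.326, 1.003]
contact_force: [1.1, -0.1, -0.6]
grip_width: -0.0003
```

play_rows --pt "-1 0.06 -0.36 0 0" --pt "-1 0.06 -0.36 0 0" --pt "-1 0.06 -0.36 0 0" --pt "-1 0.06 -0.36 0 0" --pt "-1 0.06 -0.36 0 0" --pt "-1 0.06 -0.36 -0.1 0" --pt "-1 0.06 -0.36 -0.1 0" --pt "-1 0.06 -0.36 -0.1 0" --pt "-1 0.06 -0.36 -0.1 0" --pt "-1 0.06 -0.36 -0.11 0"

```text
clock: 3.6
tcp_pos: [0.496, -0.1064, 0.1257]
orientation: [-1.002, 1.328, 1.001]
contact_force: [-0.2, -0.1, 0.6]
grip_width: -0.0001
```

Run:
```python
from h import *
T=[]
for n in("top","side"):
    q=r.grab_frame(n); cv2.imwrite(f"pics/{n}1.png",q["pixels"]); T.append(q["pixels"])
    im,o=hole(q,.1,np.array(dict(top=[.560,-.0021],side=[.5597,.0017])[n])); print(r.get_obs()["clock"]-.05,[(a,round(np.hypot(x,y),4),round(np.degrees(np.arctan2(y,x)),1)) for a,x,y in o[:4]])
o=r.get_obs();print(o["tcp_pos"],o["contact_force"])
cv2.imwrite("pics/b1.png",np.hstack([T[0][100:400,150:520],T[1][120:420,150:520]]))
```

```text
3.6 [(np.int32(7072), np.float64(0.0888), np.float64(-110.7))]
3.6500000000000004 [(np.int32(85), np.float64(0.1037), np.float64(-97.2))]
[ 0.495469   -0.10395092  0.12518692] [0.65423173 1.03729759 0.29834528]
```

View pics/b1.png

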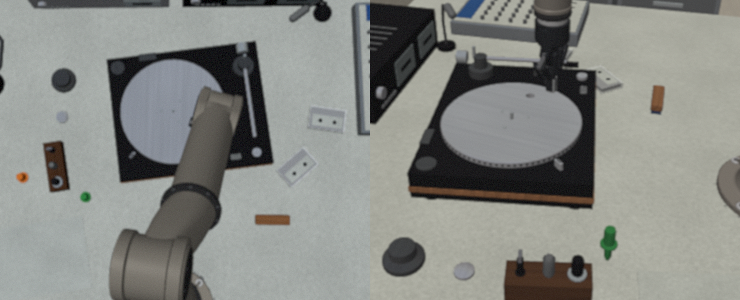

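play_rows --pt "-1 -0.003 -0.014 -0.005 0" --pt "-1 -0.003 -0.014 -0.01 0" --pt "-1 -0.003 -0.014 -0.013 0" --pt "-1 -0.003 -0.014 -0.014 0" --pt "-1 -0.003 -0.014 -0.014 0"

```text
clock: 4.2
tcp_pos: [0.4929, -0.1183, 0.1119]
orientation: [-1.004, 1.326, 1.005]
contact_force: [-0.1, -0.1, 0.4]
grip_width: -0.0002
```

```bash
cat > st.py <<'E'
from h import *
A=[]
for i in range(3):
    q=r.grab_frame("side"); o=r.get_obs(); A.append(o)
    im,b=hole(q,.1,np.array([.5597,.0017])); print(o["clock"]-.05,[(a,round(np.hypot(x,y),4),round(np.degrees(np.arctan2(y,x)),1)) for a,x,y in b[:2]],o["contact_force"].round(2),o["tcp_pos"].round(4))
E
python3 st.py
```

```text
4.2 [(np.int32(93), np.float64(0.094), np.float64(173.5))] [ 0.11  0.04 -0.5 ] [ 0.4929 -0.1186  0.1119]
4.25 [(np.int32(94), np.float64(0.0938), np.float64(164.8))] [0.61 0.34 0.  ] [ 0.4929 -0.1188  0.112 ]
4.3 [(np.int32(100), np.float64(0.0934), np.float64(156.2))] [-1.08  0.   -1.07] [ 0.4929 -0.1189  0.1119]
```

play_rows --pt "-1 0 0 -0.001 0" --pt "-1 0 0 -0.002 0" --pt "-1 0 0 -0.0022 0" --pt "-1 0 0 -0.0024 0" --pt "-1 0 0 -0.0026 0" --pt "-1 0 0 -0.0028 0" --pt "-1 0 0 -0.003 0"

```text
clock: 5.05
tcp_pos: [0.4927, -0.1193, 0.1088]
orientation: [-1.004, 1.327, 1.004]
contact_force: [-0.0, 0.2, -0.0]
grip_width: -0.0002
```

```bash
python3 st.py
```

```text
5.05 [(np.int32(115), np.float64(0.1017), np.float64(34.8))] [-1.46  0.24 -0.04] [ 0.4926 -0.1193  0.1087]
5.1000000000000005 [(np.int32(121), np.float64(0.1024), np.float64(27.0))] [-0.51 -0.22  0.38] [ 0.4926 -0.1193  0.1087]
5.15 [(np.int32(135), np.float64(0.1032), np.float64(19.7))] [-0.01  0.39 -0.12] [ 0.4927 -0.1193  0.1087]
```

play_rows --pt "-1 0 0 -0.0003 0" --pt "-1 0 0 -0.0006 0" --pt "-1 0 0 -0.0008 0" --pt "-1 0 0 -0.001 0" --pt "-1 0 0 -0.001 0"

```text
clock: 5.7
tcp_pos: [0.4925, -0.1192, 0.1077]
orientation: [-1.003, 1.327, 1.004]
contact_force: [-0.3, 0.3, 2.0]
grip_width: -0.0
```

```bash
python3 st.py
```

```text
5.7 [(np.int32(100), np.float64(0.106), np.float64(-45.8))] [-0.16  0.34  1.26] [ 0.4926 -0.1192  0.1078]
5.75 [(np.int32(95), np.float64(0.1055), np.float64(-47.5))] [-1.49  0.44  1.53] [ 0.4926 -0.1192  0.1078]
5.8 [(np.int32(106), np.float64(0.1057), np.float64(-48.2))] [1.41 0.21 1.89] [ 0.4927 -0.1193  0.1078]
```

play_rows --pt "-1 0 0 0.0002 0" --pt "-1 0 0 0.0005 0" --pt "-1 0 0 0.001 0" --pt "-1 0 0 0.008 0" --pt "-1 0.05 0.007 0.008 0" --pt "-1 0.1 0.014 0.008 0" --pt "-1 0.145 0.02 0.008 0" --pt "-1 0.164 0.022 0.008 0" --pt "-1 0.164 0.022 0.004 0" --pt "-1 0.164 0.022 0.002 0"

```text
clock: 6.85
tcp_pos: [0.6556, -0.0975, 0.1092]
orientation: [-1.003, 1.329, 1.004]
contact_force: [-0.3, 0.5, -1.7]
grip_width: 0.0001
```

```bash
python3 st.py
```

```text
6.8500000000000005 [(np.int32(89), np.float64(0.1059), np.float64(-48.1))] [-0.17 -0.04 -0.28] [ 0.6548 -0.0978  0.1089]
6.9 [(np.int32(93), np.float64(0.106), np.float64(-48.1))] [-0.39 -0.88 -0.32] [ 0.6547 -0.0979  0.1092]
6.95 [(np.int32(93), np.float64(0.1059), np.float64(-48.1))] [ 0.35  0.33 -1.02] [ 0.6549 -0.0979  0.1096]
```

play_rows --pt "-1 0 0 -0.001 0" --pt "-1 0 0 -0.0015 0" --pt "-1 0 0 -0.002 0" --pt "-1 0 0 -0.002 0" --pt "-1 0 0 -0.002 0"

```text
clock: 7.5
tcp_pos: [0.6566, -0.0971, 0.1079]
orientation: [-1.003, 1.327, 1.004]
contact_force: [0.1, 1.0, 1.7]
grip_width: 0.0
```

```bash
python3 st.py
python3 - <<'E'
import numpy as np
r=.137
a=np.radians(-45-np.array([0,2,6,12,19,26,33,40,47,54,60,66,72,77,81,84,86,87]))
P=np.c_[r*np.cos(a),r*np.sin(a)]; print((P-P[0]).round(3).tolist()); print((P-P[9]).round(3).tolist())
E
```

```text
7.5 [(np.int32(87), np.float64(0.1055), np.float64(-48.0))] [-0.43  0.69  0.99] [ 0.6567 -0.0972  0.1079]
7.55 [(np.int32(82), np.float64(0.1055), np.float64(-47.9))] [-0.67 -0.14  1.3 ] [ 0.6566 -0.0971  0.1078]
7.6000000000000005 [(np.int32(85), np.float64(0.1057), np.float64(-47.9))] [-1.31  0.74  0.77] [ 0.6566 -0.0972  0.1078]
[[0.0, 0.0], [-0.003, -0.003], [-0.011, -0.01], [-0.022, -0.018], [-0.037, -0.026], [-0.052, -0.033], [-0.068, -0.037], [-0.085, -0.04], [-0.102, -0.04], [-0.118, -0.038], [-0.132, -0.035], [-0.146, -0.031], [-0.159, -0.025], [-0.169, -0.019], [-0.177, -0.014], [-0.183, -0.01], [-0.187, -0.007], [-0.189, -0.005]]
[[0.118, 0.038], [0.115, 0.035], [0.108, 0.029], [0.096, 0.02], [0.081, 0.012], [0.066, 0.006], [0.05, 0.001], [0.033, -0.001], [0.017, -0.002], [0.0, 0.0], [-0.014, 0.003], [-0.028, 0.007], [-0.041, 0.013], [-0.051, 0.019], [-0.059, 0.024], [-0.065, 0.029], [-0.068, 0.032], [-0.07, 0.034]]
```

play_rows --pt "-1 0 0 -0.0003 0" --pt "-1 -0.003 -0.003 -0.0003 0" --pt "-1 -0.011 -0.01 -0.0003 0" --pt "-1 -0.022 -0.018 -0.0003 0" --pt "-1 -0.037 -0.026 -0.0003 0" --pt "-1 -0.052 -0.033 -0.0003 0" --pt "-1 -0.068 -0.037 -0.0003 0" --pt "-1 -0.085 -0.04 -0.0003 0" --pt "-1 -0.102 -0.04 -0.0003 0" --pt "-1 -0.118 -0.038 -0.0003 0"

```text
clock: 8.65
tcp_pos: [0.5365, -0.1372, 0.1076]
orientation: [-1.002, 1.329, 1.002]
contact_force: [0.0, -0.0, 1.4]
grip_width: 0.0001
```

play_rows --pt "-1 -0.014 0.003 0 0" --pt "-1 -0.028 0.007 0 0" --pt "-1 -0.041 0.013 0 0" --pt "-1 -0.051 0.019 0 0" --pt "-1 -0.059 0.024 0 0" --pt "-1 -0.065 0.029 0 0" --pt "-1 -0.068 0.032 0 0" --pt "-1 -0.07 0.034 0 0" --pt "-1 -0.07 0.034 0 0"

```text
clock: 9.55
tcp_pos: [0.4686, -0.1011, 0.1074]
orientation: [-1.004, 1.327, 1.004]
contact_force: [-0.2, -1.1, 1.9]
grip_width: 0.0002
```

```bash
python3 st.py
```

```text
9.549999999999999 [(np.int32(79), np.float64(0.099), np.float64(-135.0))] [-0.23 -1.31  0.96] [ 0.469  -0.1013  0.1075]
9.6 [(np.int32(80), np.float64(0.0986), np.float64(-134.6))] [-0.85 -0.38  1.6 ] [ 0.4691 -0.1014  0.1075]
9.649999999999999 [(np.int32(80), np.float64(0.0989), np.float64(-134.7))] [-0.63 -1.49  1.23] [ 0.4692 -0.1014  0.1075]
```

play_rows --pt "-1 0 0 0.0003 0" --pt "-1 0 0 0.0006 0" --pt "-1 0 0 0.001 0" --pt "-1 0 0 0.008 0" --pt "-1 0.05 0.0 0.008 0" --pt "-1 0.1 0.0 0.008 0" --pt "-1 0.15 0.002 0.008 0" --pt "-1 0.188 0.005 0.008 0" --pt "-1 0.188 0.005 0.005 0" --pt "-1 0.188 0.005 0.002 0"

```text
clock: 10.7
tcp_pos: [0.6568, -0.0961, 0.1091]
orientation: [-1.004, 1.328, 1.004]
contact_force: [-1.1, -0.6, 0.5]
grip_width: 0.0001
```

play_rows --pt "-1 0 0 -0.001 0" --pt "-1 0 0 -0.0015 0" --pt "-1 0 0 -0.002 0" --pt "-1 0 0 -0.002 0"

```text
clock: 11.1
tcp_pos: [0.6562, -0.0962, 0.1078]
orientation: [-1.003, 1.327, 1.004]
contact_force: [0.0, 0.6, 0.5]
grip_width: 0.0001
```

```bash
python3 - <<'E'
from h import *
q=r.grab_frame("top"); im,o=hole(q,.1,np.array([.560,-.0021])); cv2.imwrite("pics/r2.png",im)
w=[(a,round(np.hypot(x,y),4),round(np.degrees(np.arctan2(y,x)),1)) for a,x,y in o[:4]]; print(w)
o=r.get_obs(); print(o["clock"],o["contact_force"],o["tcp_pos"])
E
python3 st.py
```

```text
[(np.int32(14046), np.float64(0.07), np.float64(-115.5))]
11.15 [-0.80652923  0.55769446  0.63671769] [ 0.65632695 -0.09614693  0.10779232]
11.149999999999999 [(np.int32(63), np.float64(0.0988), np.float64(-134.1))] [-1.58  0.61  1.4 ] [ 0.6565 -0.0961  0.1078]
11.2 [(np.int32(68), np.float64(0.0989), np.float64(-134.1))] [-0.08  1.21  0.63] [ 0.6566 -0.0962  0.1078]
11.25 [(np.int32(65), np.float64(0.0989), np.float64(-134.1))] [-0.91  2.32  1.48] [ 0.6566 -0.0962  0.1077]
```

View pics/r2.png

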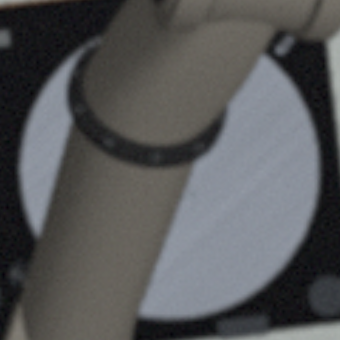

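play_rows --pt "-1 0 0 -0.0003 0" --pt "-1 -0.003 -0.003 -0.0003 0" --pt "-1 -0.011 -0.01 -0.0003 0" --pt "-1 -0.022 -0.018 -0.0003 0" --pt "-1 -0.037 -0.026 -0.0003 0" --pt "-1 -0.052 -0.033 -0.0003 0" --pt "-1 -0.068 -0.037 -0.0003 0" --pt "-1 -0.085 -0.04 -0.0003 0" --pt "-1 -0.102 -0.04 -0.0003 0" --pt "-1 -0.118 -0.038 -0.0003 0"

```text
clock: 12.3
tcp_pos: [0.5366, -0.1363, 0.1073]
orientation: [-1.002, 1.329, 1.001]
contact_force: [-0.9, 0.5, 3.6]
grip_width: 0.0
```

play_rows --pt "-1 -0.014 0.003 0 0" --pt "-1 -0.028 0.007 0 0" --pt "-1 -0.041 0.013 0 0" --pt "-1 -0.051 0.019 0 0" --pt "-1 -0.058 0.023 0 0" --pt "-1 -0.063 0.027 0 0" --pt "-1 -0.066 0.029 0 0" --pt "-1 -0.067 0.03 0 0" --pt "-1 -0.067 0.03 0 0"

```text
clock: 13.2
tcp_pos: [0.4716, -0.1045, 0.1071]
orientation: [-1.004, 1.327, 1.004]
contact_force: [-1.8, -0.7, 3.0]
grip_width: 0.0002
```

```bash
cat > st2.py <<'E'
from h import *
q=r.grab_frame("top"); im,o=hole(q,.1,np.array([.560,-.0021])); 
print([(a,round(np.hypot(x,y),4),round(np.degrees(np.arctan2(y,x)),1)) for a,x,y in o[:4]])
q=r.grab_frame("side"); im2,o=hole(q,.1,np.array([.5597,.0017])); 
print([(a,round(x-.0057,4),round(y+.0040,4),round(np.degrees(np.arctan2(y+.004,x-.0057)),1)) for a,x,y in o[:4]])
cv2.imwrite("pics/r3.png",np.hstack([im,im2]))
o=r.get_obs(); print(o["clock"],o["contact_force"],o["tcp_pos"])
E
python3 st2.py
```

```text
[(np.int32(5461), np.float64(0.0931), np.float64(-117.2)), (np.int32(297), np.float64(0.1), np.float64(134.1))]
[(np.int32(110), np.float64(-0.0699), np.float64(0.0733), np.float64(133.6))]
13.3 [-2.06923041 -1.27083106  3.03794781] [ 0.47188424 -0.10458679  0.10714533]
```

View pics/r3.png

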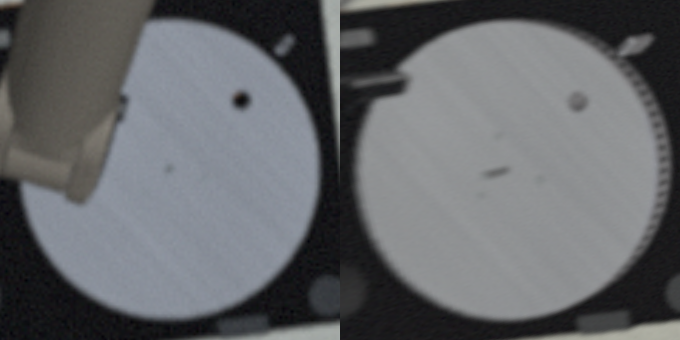

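Run:
```python
from h import *
q=dict(np.load("t.npz")); g=cv2.cvtColor(q["pixels"],cv2.COLOR_BGR2GRAY).astype(float)
w=np.clip(g[249:261,276:288]-35,0,None); v,u=np.mgrid[249:261,276:288]; w[(u-276)-(v-249)>9]=0
# local triangle guard
m=(u-283.0)+(v-254)*-0.0<5; 
c=(u*w).sum()/w.sum(),(v*w).sum()/w.sum(); print(c)
P=onplane(q,*c,.096)[:2]-[.560,-.0021]; print(P,np.hypot(*P),np.degrees(np.arctan2(P[1],P[0])))
q=r.grab_frame("top"); im,o=hole(q,.1,np.array([.56,-.0021])); print([(a,x,y) for a,x,y in o])
a=cv2.resize(im[60:140,200:300],None,fx=7,fy=7,interpolation=cv2.INTER_CUBIC).astype(float)
cv2.imwrite("pics/z1.png",np.clip(a*2.2,0,255)[:,:700])
```

```text
(np.float64(282.04597701149424), np.float64(254.1507024265645))
[-0.12384716  0.11474673] 0.16883403548412276 137.1843117246159
[(np.int32(5476), np.float64(-0.04267630934652825), np.float64(-0.08260473165627294)), (np.int32(308), np.float64(-0.06978793637532575), np.float64(0.07163018458925541))][ WARN:0@1.370] global loadsave.cpp:1063 imwrite_ Unsupported depth image for selected encoder is fallbacked to CV_8U.
```

View pics/z1.png

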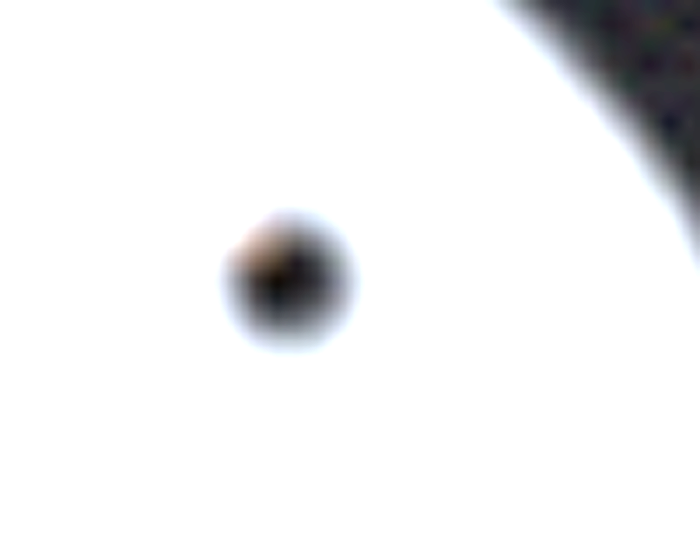

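play_rows --pt "-1 0.001 -0.001 0 0" --pt "-1 0.0025 -0.002 0 0" --pt "-1 0.004 -0.0035 0 0" --pt "-1 0.005 -0.0043 0 0" --pt "-1 0.0056 -0.0047 0 0" --pt "-1 0.0056 -0.0047 0 0"

```text
clock: 13.95
tcp_pos: [0.4776, -0.1089, 0.1072]
orientation: [-1.004, 1.327, 1.003]
contact_force: [-0.3, -0.2, 2.8]
grip_width: 0.0001
```

```bash
cat > st3.py <<'E'
from h import *
import sys
xs=[]
for i in range(3):
    q=r.grab_frame("top"); im,o=hole(q,.1,np.array([.56,-.0021])); a,x,y=[b for b in o if 150<b[0]<500][0]; xs.append([np.hypot(x,y),np.degrees(np.arctan2(y,x))])
print(np.round(xs,4).tolist()); o=r.get_obs(); print(o["clock"],o["contact_force"],o["tcp_pos"])
a=cv2.resize(im[60:140,200:300],None,fx=7,fy=7,interpolation=cv2.INTER_CUBIC).astype(float)
cv2.imwrite(sys.argv[1],np.clip(a*2.2,0,255).astype(np.uint8))
E
python3 st3.py pics/z2.png
```

```text
[[0.0996, 136.5923], [0.0997, 136.5875], [0.0996, 136.5695]]
14.1 [ 0.23335688 -0.87610392  2.23921231] [ 0.47745692 -0.10878091  0.10720249]
```

View pics/z2.png

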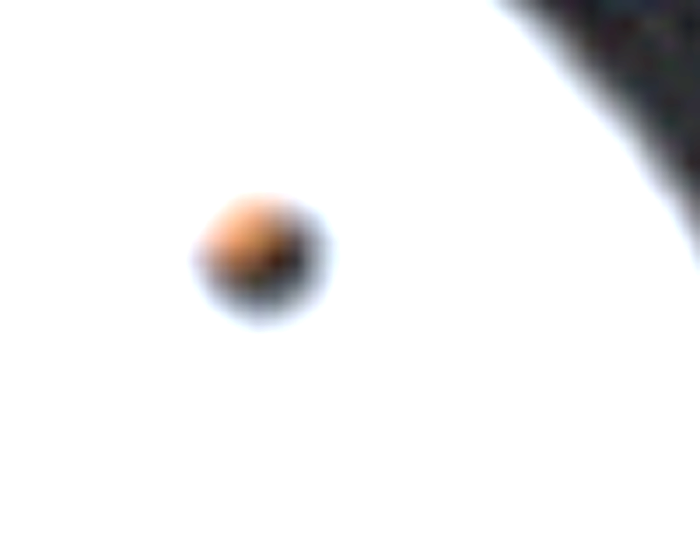

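Run:
```python
from h import *
q=dict(np.load("t.npz")); R=np.array(q["R"]);print("C",-R.T@q["t"])
import math
a=np.radians(137.1); X=np.array([.56+.1*np.cos(a),-.0021+.1*np.sin(a)])
for z in(.1,.086,.08,.046):
    P=onplane(q,*proj(q,[*X,z]),.1); x,y=P[0]-.56,P[1]+.0021
    print(z,((y+.17)/.34*339-200)*7,((x+.17)/.34*339-60)*7)
```

```text
C [ 0.28650219 -0.03155192  1.60212897]
0.1 261.60312412926874 255.22814740516293
0.086 255.3178786867342 242.32281542500095
0.08 252.65959560838604 236.8646315025153
0.046 237.98319858436906 206.7299649092528
```

play_rows --pt "-1 0 0 0.0002 0" --pt "-1 0 0 0.0004 0" --pt "-1 0 0 0.0006 0" --pt "-1 0 0 0.0009 0" --pt "-1 0 0 0.003 0" --pt "-1 0 0 0.03 0" --pt "-1 0 0.02 0.06 0.1" --pt "-0.2 0 0.07 0.06 0.2" --pt "-0.2 -0.01 0.12 0.06 0.3" --pt "-0.2 -0.02 0.17 0.06 0.42"

```text
clock: 15.1
tcp_pos: [0.4572, 0.0605, 0.1675]
orientation: [-1.317, 1.135, 1.316]
contact_force: [0.7, 0.1, -0.6]
grip_width: 0.0342
```

play_rows --pt "-0.2 -0.09 0.275 0.0 0" --pt "-0.2 -0.09 0.275 0.0 0" --pt "-0.2 -0.09 0.275 0.0 0" --pt "-0.2 -0.09 0.275 0.0 0" --pt "-0.2 -0.09 0.275 0.0 0" --pt "-0.2 -0.09 0.275 0.0 0" --pt "-0.2 -0.09 0.275 0.0 0" --pt "-0.2 -0.09 0.275 0.0 0"

```text
clock: 15.9
tcp_pos: [0.3671, 0.3342, 0.1668]
orientation: [-1.317, 1.138, 1.316]
contact_force: [-0.3, -0.3, 0.3]
grip_width: 0.0341
```

Run:
```python
from h import *
from scipy.spatial.transform import Rotation as Ro
o=r.get_obs(); print(o["clock"],o["tcp_pos"],o["grip_width"],Ro.from_rotvec(o["orientation"]).as_matrix().round(3).tolist())
q=r.grab_frame("top"); im,ob=hole(q,.1,np.array([.56,-.0021])); print([(a,np.hypot(x,y),np.degrees(np.arctan2(y,x))) for a,x,y in ob[:3]]); a=q["pixels"][200:320,140:330]
s=r.grab_frame("side"); b=s["pixels"][270:450,250:440]
t=o["tcp_pos"]; print("tcp px",proj(q,t),proj(s,t),"tip",proj(s,t-[0,0,.008]))
cv2.imwrite("pics/g1.png",np.hstack([cv2.resize(a,(380,240)),cv2.resize(b,(418,396))[:240*1 if 0 else 396][:240]]) if 0 else cv2.resize(b,(760,600)))
cv2.imwrite("pics/g1t.png",cv2.resize(a,(760,480)))
```

```text
15.9 [0.36709747 0.33423362 0.16683239] 0.03412157176507833 [[-0.0, -0.989, -0.146], [-0.001, -0.146, 0.989], [-1.0, 0.001, -0.001]]
[(np.int32(277), np.float64(0.09964086124651234), np.float64(136.44342710117297))]
tcp px [196.68253136 277.53038878] [357.85244287 339.50604456] tip [357.61689871 343.2591502 ]
```

View pics/g1.png

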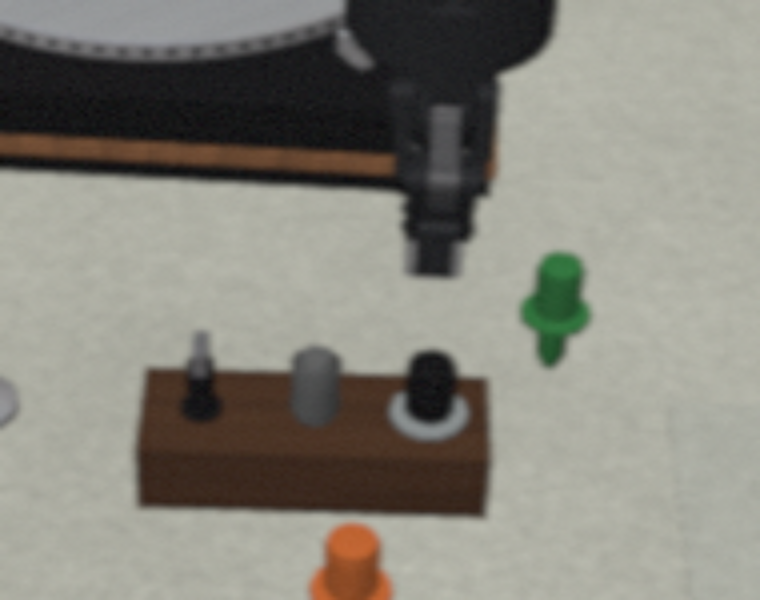

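View pics/g1t.png

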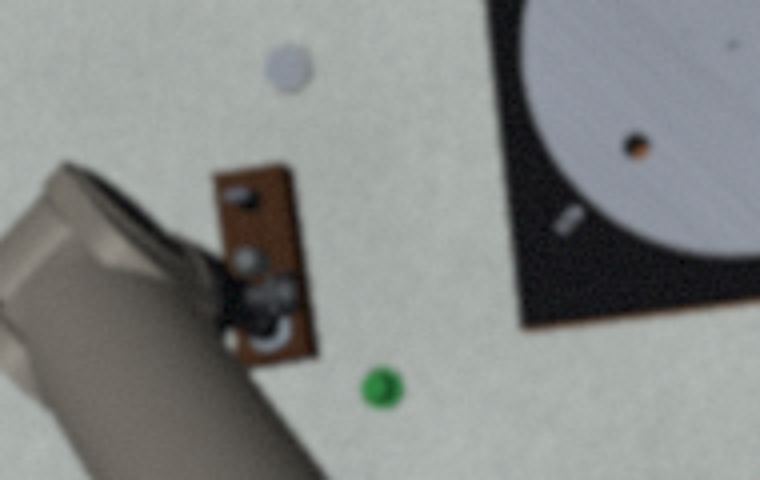

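play_rows --pt "0 -0.0035 0.0013 -0.02 0" --pt "0 -0.0035 0.0013 -0.05 0" --pt "0 -0.0035 0.0013 -0.075 0" --pt "0 -0.0035 0.0013 -0.092 0" --pt "0 -0.0035 0.0013 -0.1 0" --pt "0 -0.0035 0.0013 -0.105 0" --pt "0 -0.0035 0.0013 -0.105 0"

```text
clock: 16.7
tcp_pos: [0.3646, 0.3348, 0.0622]
orientation: [-1.314, 1.138, 1.314]
contact_force: [0.5, 0.2, -0.4]
grip_width: 0.0426
```

Run:
```python
from h import *
o=r.get_obs(); print(o["clock"],o["tcp_pos"],o["grip_width"],o["contact_force"])
s=r.grab_frame("side"); b=s["pixels"][330:430,280:400]
cv2.imwrite("pics/g2.png",cv2.resize(b,(720,600),interpolation=cv2.INTER_CUBIC))
```

```text
16.7 [0.36456438 0.33476765 0.06220058] 0.042616135577644695 [ 0.53477411  0.19399155 -0.3687005 ]
```

View pics/g2.png

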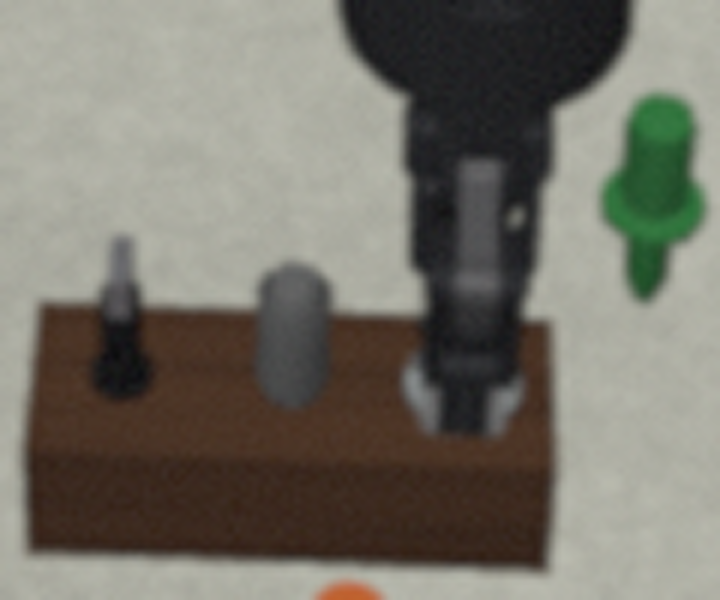

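play_rows --pt "-1 0 0 0 0" --pt "-1 0 0 0 0" --pt "-1 0 0 0 0" --pt "-1 0 0 0 0" --pt "-1 0 0 0.002 0" --pt "-1 0 0 0.008 0" --pt "-1 0 0 0.03 0" --pt "-1 0 0 0.07 0" --pt "-1 0 0 0.1 0" --pt "-1 0 0 0.1 0" --force 30

```text
clock: 17.75
tcp_pos: [0.3659, 0.3372, 0.1663]
orientation: [-1.313, 1.13, 1.313]
contact_force: [0.5, 0.3, -1.4]
grip_width: 0.0188
```

Run:
```python
from h import *
o=r.get_obs(); print(o["clock"],o["tcp_pos"],o["grip_width"],o["contact_force"])
s=r.grab_frame("side"); b=s["pixels"][280:430,280:430]; cv2.imwrite("pics/g3.png",cv2.resize(b,(600,600),interpolation=cv2.INTER_CUBIC))
for l in("pin_tip","pin_knob"): print(l,[(round(a["conf"],2),(np.array(a["position"])*[640,480]).round(1).tolist()) for a in r.pinpoint(s,l)[:4]])
t=o["tcp_pos"]; print("expected tip",proj(s,[t[0],t[1],t[2]+.0061-.056-.00+0]))
```

```text
17.75 [0.36593816 0.33724668 0.16631817] 0.01878522008419723 [ 0.47097654  0.30778704 -1.35709951]
pin_tip [(0.94, [387.4, 378.1]), (0.69, [356.8, 364.8]), (0.58, [337.7, 462.1])]
pin_knob [(0.96, [339.6, 439.3]), (0.55, [334.0, 177.4]), (0.51, [315.6, 265.2]), (0.46, [361.1, 339.8])]
expected tip [356.83547048 364.04259213]
```

View pics/g3.png

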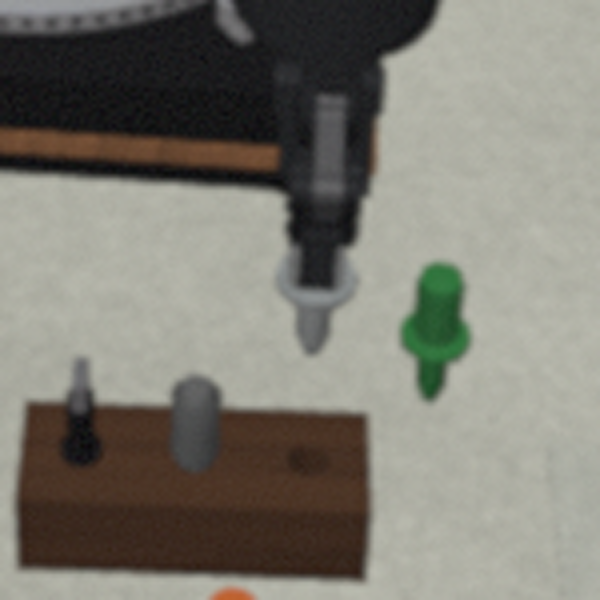

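play_rows --pt "-1 0 0 0.02 0" --pt "-1 0.015 -0.034 0.02 0" --pt "-1 0.035 -0.078 0.02 0" --pt "-1 0.055 -0.122 0.02 0" --pt "-1 0.075 -0.166 0.02 0" --pt "-1 0.095 -0.21 0.02 0" --pt "-1 0.11 -0.245 0.02 0" --pt "-1 0.12 -0.268 0.02 0" --pt "-1 0.1206 -0.2692 0.01 0" --pt "-1 0.1206 -0.2692 0.01 0"

```text
clock: 18.9
tcp_pos: [0.4831, 0.0654, 0.1699]
orientation: [-1.312, 1.143, 1.317]
contact_force: [-0.4, -0.1, -1.1]
grip_width: 0.0189
```

```bash
cat > hv.py <<'E'
from h import *
import sys
o=r.get_obs(); t=o["tcp_pos"]; print(o["clock"],t,o["grip_width"],o["contact_force"])
T=r.grab_frame("top");s=r.grab_frame("side")
tip=t-[0,0,.0562]; print("exp tip side",proj(s,tip),"top",proj(T,tip))
a=np.radians(137.1)
print("hole centre at .1 side(S avg)",proj(s,[.5597+.1*np.cos(a),.0017+.1*np.sin(a),.1]))
u,v=[int(x) for x in proj(s,[.4865,.068,.11])]; print("crop",u-30,v-25)
b=s["pixels"][v-25:v+25,u-30:u+30]; cv2.imwrite(sys.argv[1]+"s.png",cv2.resize(b,(720,600),interpolation=cv2.INTER_CUBIC))
u,v=[int(x) for x in proj(T,[.4865,.068,.11])]
b=T["pixels"][v-50:v+50,u-60:u+60]; cv2.imwrite(sys.argv[1]+"t.png",cv2.resize(b,(720,600),interpolation=cv2.INTER_CUBIC))
for l in("pin_tip","platter_hole"): print(l,[(round(a["conf"],2),(np.array(a["position"])*[640,480]).round(1).tolist()) for a in r.pinpoint(s,l)[:4]])
E
python3 hv.py pics/h1
```

```text
18.9 [0.48306719 0.06540867 0.16986768] 0.018909338107759622 [-0.43214544 -0.14890646 -1.07502075]
exp tip side [320.10789919 256.26629739] top [298.45721042 236.75584626]
hole centre at .1 side(S avg) [317.96271326 262.77109559]
crop 288 233
pin_tip [(0.95, [385.4, 376.2]), (0.59, [338.5, 461.0]), (0.57, [320.0, 254.9])]
platter_hole [(0.8, [318.2, 263.4])]
```

View pics/h1s.png

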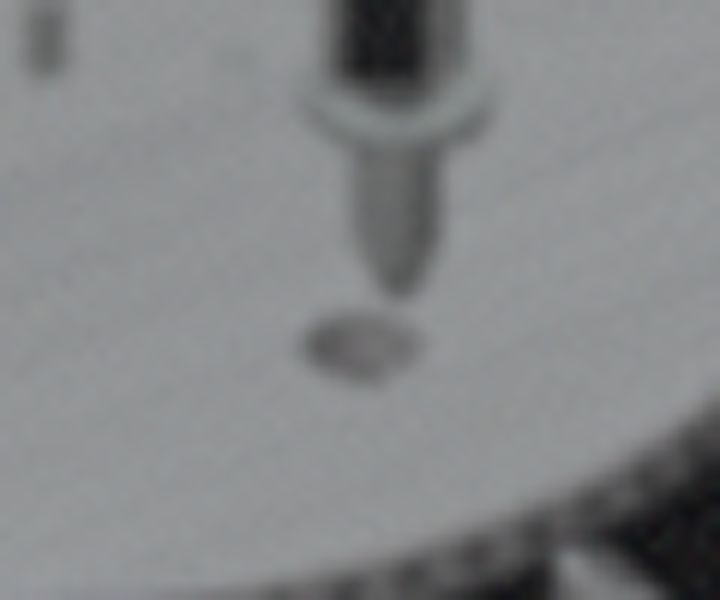

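View pics/h1t.png

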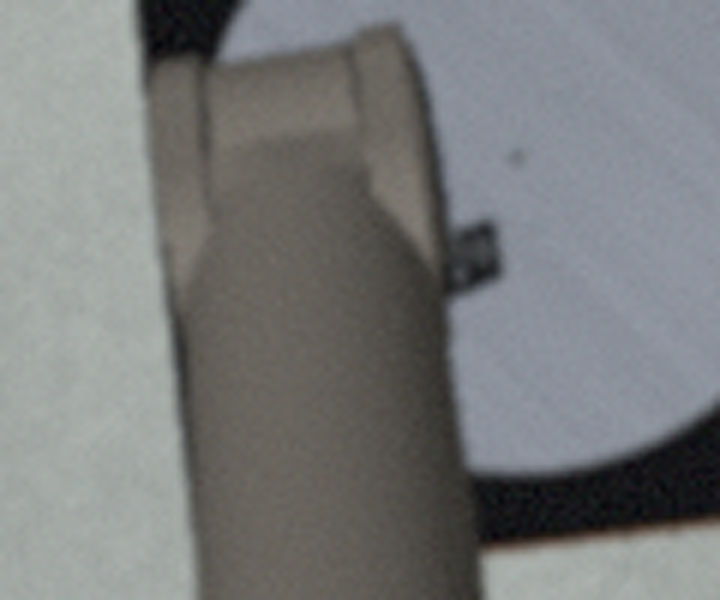

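Run:
```python
from h import *
s=dict(np.load("s.npz"))
for p in((317.25,261.35),(317.2,261.9),(317.25,262.5)): print(onplane(s,*p,.1))
W=[.4865,.068,.1]; print(proj(s,W))
```

```text
[0.48885884 0.06542521 0.1       ]
[0.48856502 0.06725427 0.1       ]
[0.48803968 0.06919816 0.1       ]
[318.12188942 262.25091255]
```

play_rows --pt "-1 0.003 0.0005 0 0" --pt "-1 0.0051 0.0011 -0.003 0" --pt "-1 0.0051 0.0011 -0.007 0" --pt "-1 0.0051 0.0011 -0.0095 0" --pt "-1 0.0051 0.0011 -0.0095 0"

```text
clock: 19.6
tcp_pos: [0.4894, 0.0672, 0.1621]
orientation: [-1.314, 1.138, 1.315]
contact_force: [-0.2, -0.1, -1.4]
grip_width: 0.0186
```

```bash
python3 hv.py pics/h2
```

```text
19.6 [0.48940319 0.06721146 0.16210324] 0.018632708070636154 [-0.24713881 -0.1266437  -1.38972641]
exp tip side [316.81280354 259.48608805] top [298.00405008 234.88495143]
hole centre at .1 side(S avg) [317.96271326 262.77109559]
crop 288 233
pin_tip [(0.88, [389.1, 376.8]), (0.67, [333.1, 178.5]), (0.66, [315.5, 257.4]), (0.55, [337.6, 463.1])]
platter_hole [(0.83, [317.5, 263.2]), (0.17, [293.4, 261.9])]
```

View pics/h2s.png

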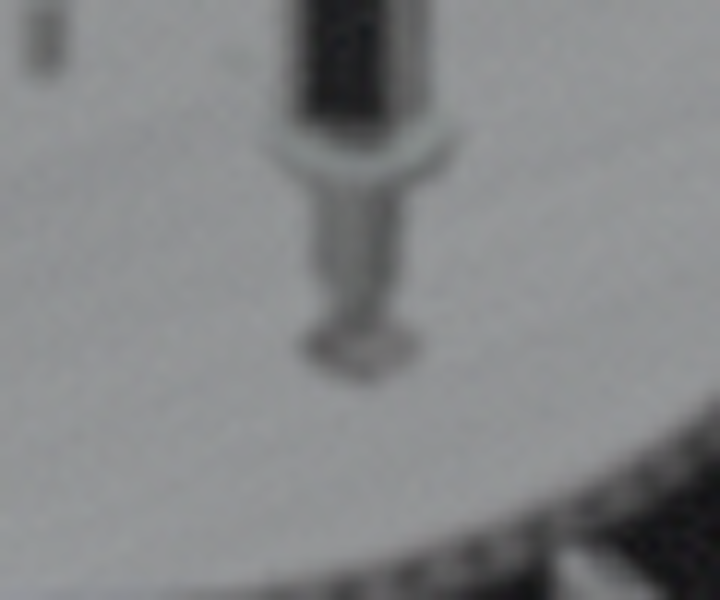

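play_rows --pt "-1 -0.0006 -0.0007 -0.003 0" --pt "-1 -0.0006 -0.0007 -0.007 0" --pt "-1 -0.0006 -0.0007 -0.012 0" --pt "-1 -0.0006 -0.0007 -0.017 0" --pt "-1 -0.0006 -0.0007 -0.021 0" --pt "-1 -0.0006 -0.0007 -0.024 0"

```text
clock: 20.4
tcp_pos: [0.489, 0.0666, 0.1381]
orientation: [-1.314, 1.138, 1.315]
contact_force: [-0.3, -0.4, 0.1]
grip_width: 0.0188
```

```bash
python3 hv.py pics/h3
python3 - <<'E'
from h import *
F=[]
for i in range(4): r.grab_frame("side"); o=r.get_obs(); F.append(np.r_[o["contact_force"],o["moment"]])
print(np.mean(F,0).round(2),o["tcp_pos"])
E
```

```text
20.4 [0.48903423 0.06656156 0.13807007] 0.0188334779285274 [-0.26119376 -0.37049154  0.05792345]
exp tip side [317.00131393 268.79119639] top [298.7811178  236.14067627]
hole centre at .1 side(S avg) [317.96271326 262.77109559]
crop 288 233
pin_tip [(0.67, [384.3, 377.7]), (0.58, [338.1, 461.8]), (0.42, [317.2, 266.8]), (0.27, [318.5, 267.4])]
platter_hole [(0.58, [316.4, 261.9]), (0.16, [186.0, 380.3])]
[-0.2   0.49 -0.51 -0.01 -0.02 -0.01] [0.489376   0.06660912 0.13882185]
```

View pics/h3s.png

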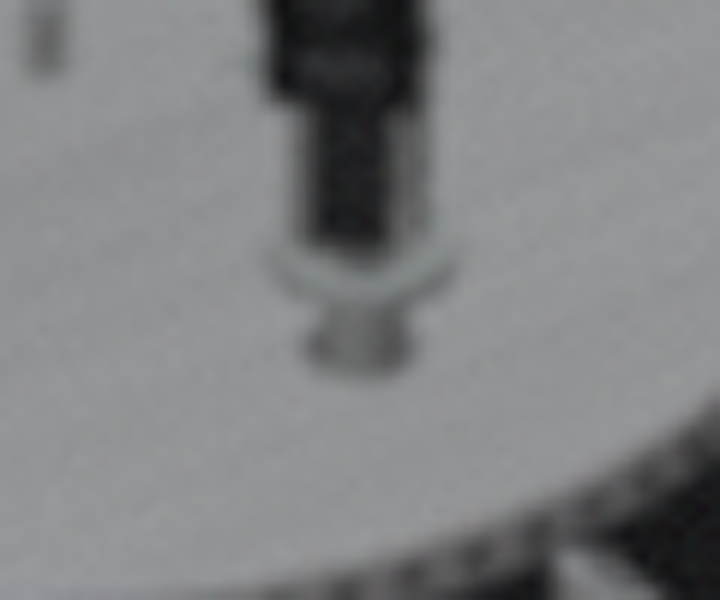

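play_rows --pt "-1 0 0 -0.001 0" --pt "-1 0 0 -0.002 0" --pt "-1 0 0 -0.003 0" --pt "-1 0 0 -0.004 0" --pt "-1 0 0 -0.004 0"

```text
clock: 21.3
tcp_pos: [0.4891, 0.0665, 0.1345]
orientation: [-1.315, 1.138, 1.315]
contact_force: [-0.6, -1.1, -1.5]
grip_width: 0.019
```

```bash
cat > fo.py <<'E'
from h import *
F=[]
for i in range(4): r.grab_frame("side"); o=r.get_obs(); F.append(np.r_[o["contact_force"],o["moment"]])
print(o["clock"],np.mean(F,0).round(2),np.std(F,0).round(2)[:3],o["tcp_pos"],"tip",o["tcp_pos"][2]-.0562)
E
python3 fo.py
```

```text
21.5 [ 0.13 -0.15 -0.96  0.   -0.01  0.03] [0.54 0.71 0.39] [0.4892852  0.06657471 0.13468114] tip 0.07848113889490682
```

Free so far (only the pin's weight shows). The tip is about 1.5 mm into the socket mouth. I continue slowly.

play_rows --pt "-1 0 0 -0.001 0" --pt "-1 0 0 -0.002 0" --pt "-1 0 0 -0.003 0" --pt "-1 0 0 -0.004 0" --pt "-1 0 0 -0.005 0"

```text
clock: 22.0
tcp_pos: [0.4892, 0.0666, 0.1295]
orientation: [-1.315, 1.138, 1.315]
contact_force: [0.0, 0.6, -1.4]
grip_width: 0.0188
```

```bash
python3 fo.py
```

```text
22.2 [-0.13 -0.08 -0.83 -0.03  0.01 -0.  ] [0.52 0.26 0.55] [0.4892668  0.06656857 0.1296434 ] tip 0.07344340193061685
```

play_rows --pt "-1 0 0 -0.001 0" --pt "-1 0 0 -0.002 0" --pt "-1 0 0 -0.003 0" --pt "-1 0 0 -0.004 0" --pt "-1 0 0 -0.004 0"

```text
clock: 22.7
tcp_pos: [0.4891, 0.0665, 0.1255]
orientation: [-1.315, 1.138, 1.315]
contact_force: [-0.2, -0.4, -1.7]
grip_width: 0.0192
```

```bash
python3 fo.py
```

```text
22.9 [ 0.32 -0.19 -0.81  0.01 -0.01  0.01] [0.27 0.26 0.46] [0.4892938  0.06657689 0.12568419] tip 0.0694841927958808
```

play_rows --pt "-1 0 0 -0.001 0" --pt "-1 0 0 -0.002 0" --pt "-1 0 0 -0.003 0" --pt "-1 0 0 -0.004 0" --pt "-1 0 0 -0.005 0" --pt "-1 0 0 -0.006 0" --pt "-1 0 0 -0.0065 0" --pt "-1 0 0 -0.0065 0"

```text
clock: 23.7
tcp_pos: [0.4892, 0.0666, 0.1191]
orientation: [-1.314, 1.138, 1.315]
contact_force: [0.1, -0.6, -0.7]
grip_width: 0.0189
```

```bash
python3 fo.py
```

```text
23.9 [-0.01  0.15 -1.01  0.    0.   -0.01] [0.5  0.35 0.34] [0.48928297 0.06657665 0.11918793] tip 0.0629879309787471
```

play_rows --pt "-1 0 0 -0.0003 0" --pt "-1 0 0 -0.0006 0" --pt "-1 0 0 -0.0009 0" --pt "-1 0 0 -0.0012 0" --pt "-1 0 0 -0.0012 0"

```text
clock: 24.4
tcp_pos: [0.4894, 0.0667, 0.1181]
orientation: [-1.315, 1.137, 1.315]
contact_force: [-0.5, 1.2, 2.9]
grip_width: 0.0192
```

```bash
python3 fo.py
```

```text
24.6 [-1.    0.99  2.47  0.09  0.17 -0.02] [0.49 0.35 0.24] [0.48933302 0.06666899 0.11806383] tip 0.06186383428210225
```

play_rows --pt "-1 0 0 0.0003 0" --pt "-1 0 0 0.0005 0" --pt "-0.4 0 0 0.0005 0" --pt "-0.1 0 0 0.0005 0" --pt "0 0 0 0.0005 0" --pt "0 0 0 0.0005 0" --pt "0 0 0 0.01 0" --pt "0 0 0 0.04 0" --pt "0 0 0 0.08 0" --pt "0 0 0 0.09 0"

```text
clock: 25.6
tcp_pos: [0.4915, 0.0668, 0.2123]
orientation: [-1.316, 1.132, 1.31]
contact_force: [0.1, 0.1, -0.1]
grip_width: 0.0428
```

play_rows --pt "0 -0.01 0.04 0.0 0" --pt "0 -0.02 0.09 0.02 0" --pt "0 -0.04 0.14 0.02 0" --pt "0 -0.06 0.19 0.02 0" --pt "0 -0.08 0.24 0.02 0" --pt "0 -0.08 0.28 0.02 0" --pt "0 -0.08 0.3 0.02 0" --pt "0 -0.08 0.3 0.02 0"

```text
clock: 26.4
tcp_pos: [0.4075, 0.3712, 0.2279]
orientation: [-1.318, 1.133, 1.32]
contact_force: [0.4, -0.3, -0.6]
grip_width: 0.0426
```

Run:
```python
from h import *
T=r.grab_frame("top");s=r.grab_frame("side"); W=cloud(s); V=cloud(T)
o=r.get_obs(); print(o["clock"],o["tcp_pos"])
# knob top height
for n,q,Z in(("side",s,W),("top",T,V)):
    u,v=proj(q,[.489,.0667,.138]); u,v=int(round(u)),int(round(v)); print(n,u,v,np.sort(Z[v-4:v+5,u-4:u+5,2].ravel())[-8:].round(4))
b=s["pixels"][160:330,180:400]; a=T["pixels"][130:300,180:440]
cv2.imwrite("pics/f1.png",np.hstack([cv2.resize(b,(388,300)),cv2.resize(a,(412,270+30))]))
u,v=[int(x) for x in proj(s,[.489,.0667,.11])]
cv2.imwrite("pics/f2.png",cv2.resize(s["pixels"][v-30:v+20,u-30:u+30],(720,600),interpolation=cv2.INTER_CUBIC))
```

```text
26.5 [0.40903493 0.36635688 0.22768883]
side 317 246 [0.3895 0.3897 0.3897 0.3898 0.3898 0.3901 0.3903 0.3911]
top 297 233 [0.1399 0.1403 0.1411 0.1411 0.1424 0.1435 0.1441 1.6021]
```

View pics/f1.png

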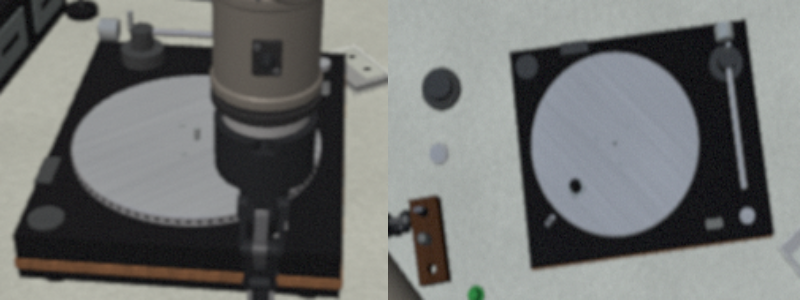

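View pics/f2.png

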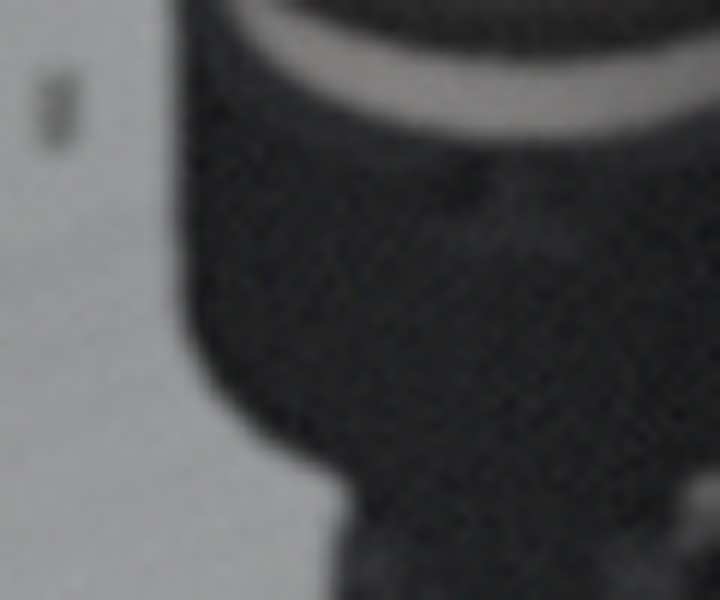

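play_rows --pt "0 -0.03 0.04 0.01 0" --pt "0 -0.07 0.08 0.01 0" --pt "0 -0.1 0.12 0.01 0" --pt "0 -0.13 0.16 0.01 0" --pt "0 -0.15 0.18 0.01 0" --pt "0 -0.15 0.18 0.01 0" --pt "0 -0.15 0.18 0.01 0"

```text
clock: 27.2
tcp_pos: [0.2599, 0.5455, 0.2377]
orientation: [-1.315, 1.138, 1.313]
contact_force: [0.6, 0.7, -0.1]
grip_width: 0.0424
```

Run:
```python
from h import *
s=r.grab_frame("side");T=r.grab_frame("top"); W=cloud(s); V=cloud(T)
o=r.get_obs(); print(o["clock"],o["tcp_pos"])
for n,q,Z in(("side",s,W),("top",T,V)):
    u,v=proj(q,[.489,.0667,.138]); u,v=int(round(u)),int(round(v)); print(n,u,v,Z[v-1:v+2,u-1:u+2,2].round(4).tolist())
u,v=[int(x) for x in proj(s,[.489,.0667,.11])]
cv2.imwrite("pics/f3.png",np.hstack([cv2.resize(s["pixels"][v-30:v+20,u-30:u+30],(400,333),interpolation=cv2.INTER_CUBIC),cv2.resize(s["pixels"][140:440,160:520],(400,333))]))
```

```text
27.3 [0.26153734 0.5445284  0.23792902]
side 317 246 [[0.1373, 0.1382, 0.1391], [0.1362, 0.1375, 0.1382], [0.1382, 0.1362, 0.1379]]
top 297 233 [[0.1316, 0.1361, 0.1356], [0.1396, 0.1392, 0.1417], [0.134, 0.138, 0.13]]
```

View pics/f3.png

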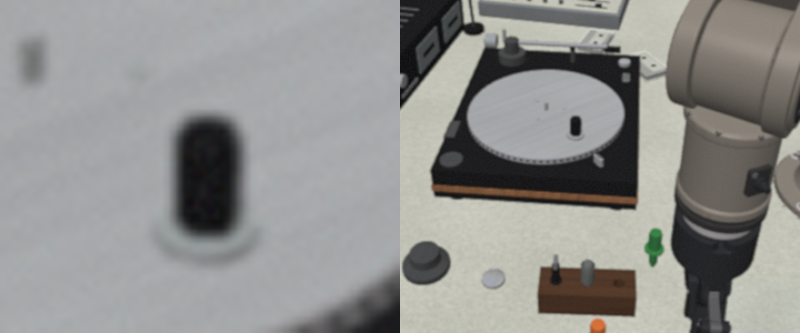

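The flange lies flat on the platter, the knob top is at about 0.138 m as expected, and everything else is in place. I hand in.

```bash
python3 -c "
from bench import r
print(r.hand_in())"
```

```text
the job is handed in; nothing more can be done
None
```

The transit pin is fully home in the lock socket and the platter is at rest. I handed the job in at about 27 s of the 64 s allowed.

**Stopping the platter:** I braked it with the closed fingertips near the rim, pressing at about 2 N, and it stopped almost half a turn from the socket. I then dragged it round with light presses. The highest single reading was 3.6 N. The last drag overshot by 3°, so I turned it back. The hole ended within about 0.5° of the socket line, and the hole stayed put after I lifted the finger.

**Inserting the pin:** I took the black-knobbed, steel-flanged pin from the stand's near hole; the green and orange look-alikes were not touched. It went down in small steps with only its own weight showing on the wrist. The flange met the platter at the expected height, with about 3.5 N at seating. I eased off, opened the gripper and backed the arm away.

**Last checks:**
- **Pin:** the flange lies flat on the platter. The knob top reads about 0.138 m on the side camera, as expected for fully home; the top camera's depth was noisier, from 0.130 to 0.142 m.
- **Surroundings:** the screwdriver, stylus brush, tonearm and the other desk items in view look unmoved by eye. The gripper touches nothing.
- **Disagreement:** the two cameras differed by about 4 mm in y. I resolved this by lining up the pin and hole in the side picture, and the insertion met no side force.

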